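# Load spindles into the empty cells of a flap-covered crate

### The arm

A 6-joint arm with a two-finger parallel gripper is mounted at the origin on the work surface. World frame = base frame: x ahead of the robot, y to its left, z up, the work surface at z = 0. Lengths are in m, angles in rad, forces in N, time in s.
With the tool pointing down it reaches from about 0.35 to 0.975 m from the base axis. Payload 4.9 kg.
Tool frame: the origin (TCP) lies at the very end of the fingers, on their centre line; the grasp point (between the pads) lies 19 mm behind it; z points along the fingers, y is the line along which they close (so a half turn about z gives the same grasp; the last joint's range is limited). The gripper opens to 85 mm and grips with 20 to 120 N. Pads are 22 mm wide; open, the fingers measure 114 mm over their backs; the gripper's body (76 mm by 85 mm) begins 54 mm behind the grasp point. The pads swing forward as they close: fully open they stand 13 mm farther back than shut.
Start: joints at [1.057, 0.053, 1.613, -0, 1.476, -0.119], TCP at [0.24, 0.577, 0.203] pointing down, gripper open.
Joint ranges: [-3.01, 3.01], [-1.01, 2.22], [0.06, 2.58], [-1.02, 4.17], [0.09, 2.62], [-3.14, 3.14]. Speed limits (rad/s): [2.57, 2.57, 3.14, 3.14, 3.14, 3.14].

### API

Orientations are given as a rotation vector (axis times angle).
In Python, from station import ctrl, imaging gives the robot as it stands.
- The arm moves only by the tool play_rows, never from a script. Its argument "series" is a list of rows, each a list of 3 entries, a list of its own where there are three numbers: the opening, from 0 (shut) to 1 (fully open), then the shift along the tool's x, y, z each as a share of 0.05 m, from -1 to 1, then the turn, a rotation vector about the tool's x, y, z each as a share of 8 degrees, from -1 to 1. In form: [[grip, [dx, dy, dz], [ax, ay, az]], ...]. A call has 1 to 8 rows; each row shifts and turns the commanded pose from where the row before left it, along the tool's axes as they then stand; what a row does not reach is not made up. A row lasts 1/8 s, in which the tool goes at most 62.5 mm and 10.7 degrees, less where a joint would pass 70% of its speed; a pose out of reach is approached as far as the arm can. A call with a number of a shift or a turn outside -1 to 1 is refused whole. A call with a gripper value outside its range is refused whole. The fingers move at their own pace and stop on an object; "force" is the grip in N (left out, the last holds). Time passes only in rows, so rows that do not move let the fingers close. It gives the time, the measured TCP pose, the force, the opening and the grip force at its end, in the units of the state.
- ctrl.get_obs(): the state, without advancing time (a new reading comes with each control period).
- imaging.get_image(name): name is "side" or "top" or "wrist"; returns a dict with "color" (384x512x3 uint8, blue, green, red), "fx", "fy", "cx", "cy" (pixels), "D" ([k1, k2, p1, p2, k3] as OpenCV has them; the pictures are not rectified), "extrinsics" (4x4, takes a point from world to camera coordinates); the wrist camera has in their place "hand_eye" (4x4, takes a point from camera to tool coordinates, whose origin is the TCP and whose axes are the flange's). Camera axes: x right, y down, z forward; pixel columns grow to the right and rows downward; lengths in m; the calibration is good to about 2 mm. A picture is of the moment at which its call begins: read the wrist's pose just before it. There is no depth.
- ctrl.finish_job(): hands the job in; it is judged then, once.
The state is a dict: "t": time; "q": joint angles; "dq": joint speeds; "effort": joint torques, N m; "tool_pos": TCP position; "tool_rot": TCP orientation; "contact_force": force on the tool from outside, world axes, zero at the start; "wrist_torque": the same for the moment, N m; "opening": finger opening in m; "grip_force": force on a finger pad.
Only numpy, scipy, OpenCV 4.12 (cv2) and the standard library are available. Lean on these libraries where they do the work, as an engineer would, in place of code of your own. Each camera call takes 0.05 s, during which the arm holds its last target. There are 200 camera calls.

### The job

Two of the six flap-covered cells of the parts crate are empty; the other four already hold a bush out of sight under the flap. Feel through the flaps gently to find the empty cells, and stand both steel spindles in them, one in each, thick foot down on the cell's floor. Lower the spindles in rather than dropping them, never knock one over, let go of them, and leave the other things on the bench where they are.

Things in the scene. Friction and masses are not known exactly. Their poses are not given: they have to be found in the camera images.
- crate: Black parts crate fixed to the bench, 160 (x) by 236 (y) by 91 mm high; 2 x 3 square cells 68 mm inside, walls 8 mm; cell centres at x = -38, +38 and y = -76, 0, +76 mm from the crate's centre; cell floors 6 mm above the bench, 85 mm below the rim. Origin: centre of the underside, z up. Over 70 N of push damages it: feel slowly (20 to 30 mm/s), with 5 to 10 N.
- crate_rim (a point): Centre of the crate's top, 91 mm up, axes as the crate's. Each cell is closed flush with the rim by a bare metal flap, 3 mm thick, hinged on the cell's +x edge. Pushed from above it swings down into the cell, at most to hanging along the +x wall, against a light spring (under 3 N at its middle) that shuts it again. It rests lightly against a spindle standing in the cell.
- crate_floor (a point): Centre of the crate's inside at the height of the cell floors, axes as the crate's. Four cells, unknown which, hide a steel bush, 50 mm in diameter, 70 mm high, its top 15 mm below the rim: there the flap stops hard when its middle is about 7 mm down (a spindle's foot pushed in centrally stops 2 to 7 mm below the rim). In the two empty cells it swings freely. A spindle there stands 55 mm out of the rim.
- spindle_a: Bright steel stepped spindle, one of two alike, standing upright on the bench, 140 mm tall, 0.35 to 0.7 kg. From the bottom: foot 40 mm in diameter and 60 mm high, collar 48 mm in diameter and 12 mm high, then a plain shaft 28 mm in diameter from 72 to 140 mm height (grip here). Origin: centre of its underside; z up along its axis.
- spindle_b: Bright steel stepped spindle, the other of two alike, standing upright on the bench, 140 mm tall, 0.35 to 0.7 kg. From the bottom: foot 40 mm in diameter and 60 mm high, collar 48 mm in diameter and 12 mm high, then a plain shaft 28 mm in diameter from 72 to 140 mm height (grip here). Origin: centre of its underside; z up along its axis.
- screwdriver: Screwdriver with a green handle, 200 mm long, lying on the bench, beyond the spindles; origin under its middle, x along it towards the tip. Bystander, not needed: leave it where it is.
- wrench: Steel wrench, 200 mm long, lying flat on the bench near the robot's left; origin under its middle, x along it. Bystander, not needed: leave it where it is.
- can: Grey can, 66 mm in diameter, 110 mm high, standing beyond the crate; origin at the centre of its underside. Bystander, not needed: leave it where it is.
There are look-alikes about, which are no part of the job. Leave any green, red or turquoise look-alike of the spindle_b alone.

How it is judged:
On the way, in this order (a step that is already met when the one before it is completed fails the run):
1. one of the spindles stands on the floor of an empty cell (((x of spindle_a in the frame of crate between -0.076 and 0.076 m and y of spindle_a in the frame of crate between -0.114 and 0.114 m and z of spindle_a in the frame of crate between -0.004 and 0.014 m and angle between spindle_a's own z axis and vertical below 0.25 rad) or (x of spindle_b in the frame of crate between -0.076 and 0.076 m and y of spindle_b in the frame of crate between -0.114 and 0.114 m and z of spindle_b in the frame of crate between -0.004 and 0.014 m and angle between spindle_b's own z axis and vertical below 0.25 rad))), for 0.2 s.
2. both spindles stand on the floors of empty cells (x of spindle_a in the frame of crate between -0.076 and 0.076 m and y of spindle_a in the frame of crate between -0.114 and 0.114 m and z of spindle_a in the frame of crate between -0.004 and 0.014 m and angle between each of spindle_a, spindle_b's own z axis and vertical below 0.25 rad and x of spindle_b in the frame of crate between -0.076 and 0.076 m and y of spindle_b in the frame of crate between -0.114 and 0.114 m and z of spindle_b in the frame of crate between -0.004 and 0.014 m), for 0.2 s.
At the end, for the whole second after the job is handed in: Both spindles stand in cells of the crate, each with its foot within 8 mm of the cell's floor (which is possible only in an empty cell), within 0.25 rad of upright, released and at rest (all of step 2 and contact force between each of spindle_a, spindle_b and the fingers below 0.1 N and linear speed of each of spindle_a, spindle_b below 0.03 m/s); the robot touches nothing.
It fails at once if the crate or a flap is pushed with more than 70 N (contact force between crate and the fingers above 70 N or contact force between crate and the arm above 70 N or contact force between crate and spindle_a above 70 N or contact force between crate and spindle_b above 70 N).
It fails at once if a spindle is dropped into a cell (faster than 0.6 m/s below the rim) ((linear speed of spindle_a above 0.6 m/s and z of spindle_a in the frame of crate below 0.09 m and x of spindle_a in the frame of crate between -0.08 and 0.08 m and y of spindle_a in the frame of crate between -0.118 and 0.118 m) or (linear speed of spindle_b above 0.6 m/s and z of spindle_b in the frame of crate below 0.09 m and x of spindle_b in the frame of crate between -0.08 and 0.08 m and y of spindle_b in the frame of crate between -0.118 and 0.118 m)).
It fails at once if a spindle is knocked over (tilted more than 0.8 rad) (angle between any of spindle_a, spindle_b's own z axis and vertical above 0.8 rad).
It fails at once if a bystander is moved by more than 40 mm (distance of any of screwdriver, wrench, can from where it was at the start of the episode above 0.04 m).
It also fails if it takes over 72 s, if anything falls off the work surface, if the arm or the gripper's body presses on something with over 40 N, if the wrist force passes 120 N, or if a joint passes its speed limit or range.

## Working session

There is one attempt and no reset: what is moved stays moved. The work goes in short steps, Python scripts to look and compute and a tool call to move; the robot and the scene stay as the last step left them, time stands still between calls to the robot, and variables do not carry over. Pictures are saved under pics/ and viewed, at most 10 in all, crops included, and the job is handed in when it is done.

Besides the shell and the picture viewer there is one more tool, called after "Request:" as name(argument=value, ...), one argument or row to a line, values as JSON. play_rows: Moves the arm, as the interface text tells. Shift numbers are shares of 0.05 m and turn numbers shares of 8 degrees, none past 1 either way. Its arguments: {"type":"object","properties":{"series":{"type":"array"},"force":{"type":"number"}},"required":["series"]}

```bash
ls; mkdir -p pics; python3 - <<'E'
from station import ctrl, imaging
import cv2,numpy as np
o=ctrl.get_obs(); print({k:np.round(v,3).tolist() for k,v in o.items()})
for n in ["side","top","wrist"]:
    d=imaging.get_image(n); cv2.imwrite(f"pics/{n}0.png",d["color"]); 
    print(n,[d[k] for k in("fx","fy","cx","cy")],d["D"],np.round(d.get("extrinsics",d.get("hand_eye")),4).tolist())
a=cv2.imread("pics/side0.png");b=cv2.imread("pics/top0.png")
cv2.imwrite("pics/st0.png",cv2.resize(np.vstack([a,b]),None,fx=.78,fy=.78))
E
```

```text
pics
{'t': 0.0, 'q': [1.057, 0.053, 1.614, 0.0, 1.476, -0.119], 'dq': [-0.001, 0.0, 0.0, -0.001, 0.001, 0.001], 'effort': [0.0, -39.366, -37.018, -0.0, 0.007, -0.0], 'tool_pos': [0.24, 0.576, 0.202], 'tool_rot': [-0.616, -3.08, 0.003], 'contact_force': [-0.465, -0.252, 0.419], 'wrist_torque': [0.016, -0.06, -0.02], 'grip_force': 0.0, 'opening': 0.085}
side [377.81560986208433, 377.81560986208433, 259.4494869389508, 189.3810607968604] [-0.12594099  0.          0.          0.          0.        ] [[0.9967, -0.0781, -0.024, -0.5148], [-0.0591, -0.4865, -0.8717, 0.1808], [0.0564, 0.8702, -0.4895, 0.8256], [0.0, 0.0, 0.0, 1.0]]
top [452.79127039832156, 452.79127039832156, 262.35314491588247, 193.3217062009947] [-0.15731245  0.          0.          0.          0.        ] [[-0.0123, -0.9999, 0.0084, 0.1202], [-0.984, 0.0106, -0.178, 0.5369], [0.1779, -0.0105, -0.984, 1.2039], [0.0, 0.0, 0.0, 1.0]]
wrist [312.8779582078984, 312.8779582078984, 259.31745360311265, 187.4136600924632] [-0.0326103  0.         0.         0.         0.       ] [[0.0008, -0.9516, -0.3072, 0.0785], [1.0, 0.001, -0.0002, -0.0], [0.0005, -0.3072, 0.9516, -0.1717], [0.0, 0.0, 0.0, 1.0]]
```

View pics/top0.png

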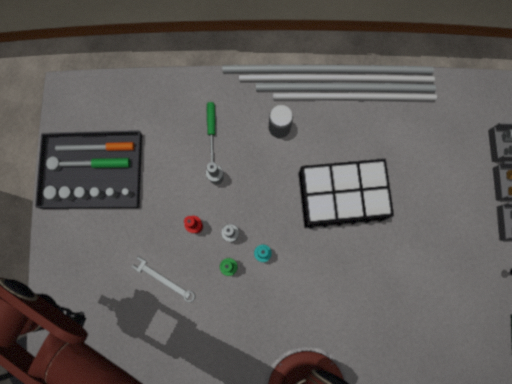

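View pics/side0.png

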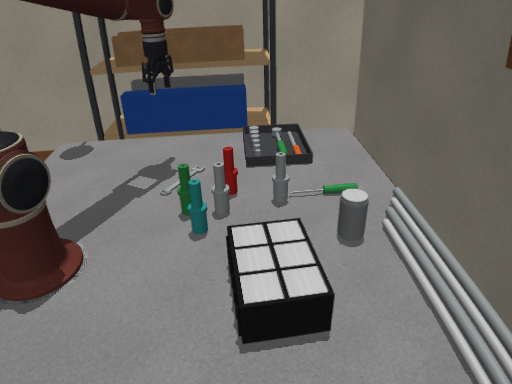

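The top view shows the crate with white flaps around (347,192), and steel spindles at (215,172) and (231,233). The red, green and turquoise look-alikes are beside them, the wrench is at (163,278), and the screwdriver runs from (211,118) to (213,165). In the side view the steel spindles are at (281,177) and (220,188).

```bash
cat > h.py <<'E'
import numpy as np,cv2
from station import ctrl,imaging
from scipy.spatial.transform import Rotation as R
def cam(n):
    o=ctrl.get_obs() if n=="wrist" else None
    d=imaging.get_image(n)
    K=np.array([[d["fx"],0,d["cx"]],[0,d["fy"],d["cy"]],[0,0,1]])
    if n=="wrist":
        T=np.eye(4);T[:3,:3]=R.from_rotvec(o["tool_rot"]).as_matrix();T[:3,3]=o["tool_pos"]
        C=T@d["hand_eye"]
    else: C=np.linalg.inv(d["extrinsics"])
    return d["color"],K,np.array(d["D"]),C
def ray(p,K,D,C,z):
    u=cv2.undistortPoints(np.array(p,float).reshape(-1,1,2),K,D).reshape(-1,2)
    v=np.c_[u,np.ones(len(u))]@C[:3,:3].T; o=C[:3,3]
    return o+v*((z-o[2])/v[:,2])[:,None]
def proj(P,K,D,C):
    E=np.linalg.inv(C)
    return cv2.projectPoints(np.array(P,float).reshape(-1,1,3),cv2.Rodrigues(E[:3,:3])[0],E[:3,3],K,D)[0].reshape(-1,2)
E
python3 - <<'E'
from h import *
im,K,D,C=cam("top"); hsv=cv2.cvtColor(im,cv2.COLOR_BGR2HSV)
m=(hsv[...,2]>170).astype(np.uint8)
n,l,s,c=cv2.connectedComponentsWithStats(m)
pts=[]
for i in range(1,n):
    if 300<c[i][0]<395 and 155<c[i][1]<228 and s[i][4]>200: pts.append(c[i]); print(s[i],c[i],ray(c[i],K,D,C,.091)[0].round(4))
P=ray(pts,K,D,C,.091); print("ctr",P.mean(0).round(4),len(P))
r=cv2.minAreaRect(P[:,:2].astype(np.float32));print(r)
for p in [(215,168),(231,229)]: print(ray(p,K,D,C,.14).round(4), ray(p,K,D,C,0).round(3))
crop=im[140:290,120:280]; cv2.imwrite("pics/crop1.png",cv2.resize(crop,None,fx=4,fy=4,interpolation=cv2.INTER_CUBIC))
E
```

```text
[361 164  23  18 263] [372.33840304 172.09505703] [ 0.5859 -0.1856  0.091 ]
[334 166  23  22 376] [345.04787234 175.50531915] [ 0.577  -0.1098  0.091 ]
[306 168  24  23 435] [317.42528736 179.00229885] [ 0.568  -0.0342  0.091 ]
[365 191  23  19 327] [376.12232416 199.68501529] [ 0.5097 -0.1917  0.091 ]
[338 193  23  23 422] [348.87440758 203.81990521] [ 0.4994 -0.1166  0.091 ]
[309 196  24  23 460] [320.87608696 206.94347826] [ 0.4919 -0.0409  0.091 ]
ctr [ 0.5387 -0.1131  0.091 ] 6
((0.5382311940193176, -0.11332102864980698), (0.07787296921014786, 0.154756560921669), 6.716179847717285)
[[0.5895 0.2367 0.14  ]] [[0.623 0.25  0.   ]]
[[0.4309 0.1953 0.14  ]] [[0.445 0.204 0.   ]]
```

View pics/crop1.png

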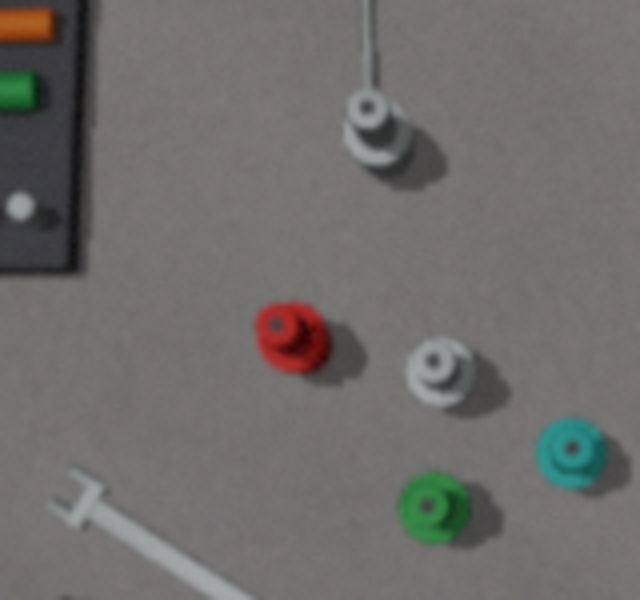

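The crop confirms two steel spindles with top centres at about (212,167) and (228,230) in the full image. Next I'll compute their positions and the moves to reach them.

```bash
python3 - <<'E'
from h import *
im,K,D,C=cam("top"); 
A=ray([(212,167),(228.25,230.5),(189.5,221),(227,266.5),(263,251.5)],K,D,C,.14);print(A.round(4))
im,K,D,C=cam("side")
print(proj(A[:2],K,D,C).round(1), proj(A[:2]*[1,1,0],K,D,C).round(1))
ca,sa=np.cos(np.radians(6.5)),np.sin(np.radians(6.5));c=np.array([.5385,-.1131])
co=[[*(c+np.array([[ca,-sa],[sa,ca]])@[sx*.08,sy*.118]),.091] for sx in(-1,1) for sy in (-1,1)]
print(proj(co,K,D,C).round(1)); 
o=ctrl.get_obs();print(o["tool_pos"],R.from_rotvec(o["tool_rot"]).as_matrix().round(3),o["t"])
E
```

```text
[[0.5922 0.2445 0.14  ]
 [0.4272 0.2022 0.14  ]
 [0.4522 0.3007 0.14  ]
 [0.337  0.2055 0.14  ]
 [0.3735 0.1152 0.14  ]]
[[279.3 153.6]
 [216.8 163.8]] [[279.3 198.8]
 [220.9 210.4]]
[[242.3 307.6]
 [225.4 225.8]
 [336.7 291.8]
 [298.  216.4]]
[0.24025853 0.57671828 0.20257168] [[-0.923  0.385 -0.   ]
 [ 0.385  0.923 -0.001]
 [ 0.    -0.001 -1.   ]] 0.3
```

```bash
cat >> h.py <<'E'
def plan(target,n,yaw_y=None):
    "print n equal rows (shift shares, turn share) from here to target, tool down, tool y at world angle yaw_y (deg)"
    o=ctrl.get_obs(); Rm=R.from_rotvec(o["tool_rot"]).as_matrix()
    goal=Rm
    if yaw_y is not None:
        a=np.radians(yaw_y); y=np.array([np.cos(a),np.sin(a),0]);z=np.array([0,0,-1.]);goal=np.c_[np.cross(y,z),y,z]
    w=R.from_matrix(Rm.T@goal).as_rotvec()
    d=(np.array(target)-o["tool_pos"])/n
    print("t",o["t"],"pos",o["tool_pos"].round(4),"turn deg",np.degrees(w).round(2))
    for i in range(n):
        Q=Rm@R.from_rotvec(w*i/n).as_matrix()
        print((Q.T@d/.05).round(2).tolist(),(np.degrees(w)/8/n).round(2).tolist())
E
python3 -c "
from h import *
plan([.4272,.2022,.2],10,6.5)"
```

```text
t 0.3 pos [0.2403 0.5767 0.2026] turn deg [-4.000e-02  2.000e-02  6.088e+01]
[-0.63, -0.55, 0.01] [-0.0, 0.0, 0.76]
[-0.69, -0.48, 0.01] [-0.0, 0.0, 0.76]
[-0.73, -0.4, 0.01] [-0.0, 0.0, 0.76]
[-0.77, -0.32, 0.01] [-0.0, 0.0, 0.76]
[-0.8, -0.24, 0.01] [-0.0, 0.0, 0.76]
[-0.82, -0.15, 0.01] [-0.0, 0.0, 0.76]
[-0.83, -0.06, 0.01] [-0.0, 0.0, 0.76]
[-0.84, 0.03, 0.01] [-0.0, 0.0, 0.76]
[-0.83, 0.11, 0.01] [-0.0, 0.0, 0.76]
[-0.81, 0.2, 0.01] [-0.0, 0.0, 0.76]
```

Request:
play_rows(
  series=[
    [1, [-0.63, -0.55, 0], [0, 0, 0.76]],
    [1, [-0.69, -0.48, 0], [0, 0, 0.76]],
    [1, [-0.73, -0.4, 0], [0, 0, 0.76]],
    [1, [-0.77, -0.32, 0], [0, 0, 0.76]],
    [1, [-0.8, -0.24, 0], [0, 0, 0.76]],
    [1, [-0.82, -0.15, 0], [0, 0, 0.76]],
    [1, [-0.83, -0.06, 0], [0, 0, 0.76]],
    [1, [-0.84, 0.03, 0], [0, 0, 0.76]],
  ],
)

```text
t: 1.3
tool_pos: [0.3902, 0.2767, 0.2031]
tool_rot: [1.834, 2.55, 0.001]
contact_force: [1.2, 0.5, -0.0]
opening: 0.0854
grip_force: 0.0
```

Request:
play_rows(
  series=[
    [0.8, [-0.83, 0.11, 0], [0, 0, 0.76]],
    [0.8, [-0.81, 0.2, 0], [0, 0, 0.76]],
    [0.8, [0, 0, 0], [0, 0, 0]],
    [0.8, [0, 0, 0], [0, 0, 0]],
  ],
  force=80,
)

```text
t: 1.8
tool_pos: [0.4268, 0.2034, 0.203]
tool_rot: [-2.089, -2.345, -0.0]
contact_force: [0.4, 0.4, -0.1]
opening: 0.0683
grip_force: 0.0
```

```bash
python3 -c "
from h import *
im,K,D,C=cam('wrist'); cv2.imwrite('pics/w1.png',im)
print(proj([.4272,.2022,.14],K,D,C))
plan([.4272,.2022,.2],1,6.5)"
```

```text
[[259.34876714 192.13265115]]
t 1.85 pos [0.4266 0.2037 0.203 ] turn deg [-0.01 -0.02  0.16]
[-0.03, 0.01, 0.06] [-0.0, -0.0, 0.02]
```

View pics/w1.png

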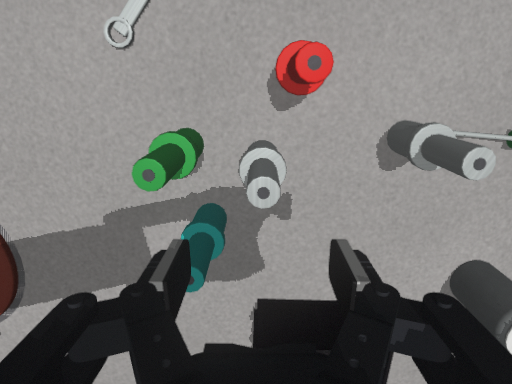

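The spindle top is at (264,192), about 5 px right of the prediction. The second steel one has its top at (479,163).

```bash
python3 -c "
from h import *
im,K,D,C=cam('wrist')
P=ray([(264,192),(479,163)],K,D,C,.14);print(P.round(4))
plan([*P[0,:2],.102],3,6.5)"
```

```text
[[0.4307 0.2031 0.14  ]
 [0.5947 0.2465 0.14  ]]
t 1.9 pos [0.4265 0.2039 0.203 ] turn deg [-0.01 -0.01  0.18]
[-0.01, 0.03, 0.67] [-0.0, -0.0, 0.01]
[-0.01, 0.03, 0.67] [-0.0, -0.0, 0.01]
[-0.01, 0.03, 0.67] [-0.0, -0.0, 0.01]
```

Request:
play_rows(
  series=[
    [0.8, [-0.02, 0.08, 0.5], [0, 0, 0]],
    [0.8, [0, 0, 0.8], [0, 0, 0]],
    [0.8, [0, 0, 0.7], [0, 0, 0]],
    [0.8, [0, 0, 0], [0, 0, 0]],
    [0, [0, 0, 0], [0, 0, 0]],
    [0, [0, 0, 0], [0, 0, 0]],
    [0, [0, 0, 0], [0, 0, 0]],
    [0, [0, 0, 0], [0, 0, 0]],
  ],
  force=80,
)

```text
t: 2.9
tool_pos: [0.4326, 0.2031, 0.1057]
tool_rot: [2.089, 2.344, 0.005]
contact_force: [-0.6, -0.2, 7.3]
opening: 0.0234
grip_force: 78.3
```

Request:
play_rows(
  series=[
    [0, [0, 0, 0], [0, 0, 0]],
    [0, [0, 0, -0.4], [0, 0, 0]],
    [0, [0, 0, 0], [0, 0, 0]],
  ],
)

```text
t: 3.28
tool_pos: [0.4321, 0.2028, 0.1244]
tool_rot: [2.089, 2.344, 0.005]
contact_force: [0.5, 0.2, -4.3]
opening: 0.0235
grip_force: 79.1
```

```bash
python3 -c "
from h import *
plan([.5385,-.1131,.225],8)"
```

```text
t 3.275 pos [0.4321 0.2028 0.1244] turn deg [0. 0. 0.]
[-0.81, 0.17, -0.25] [0.0, 0.0, 0.0]
[-0.81, 0.17, -0.25] [0.0, 0.0, 0.0]
[-0.81, 0.17, -0.25] [0.0, 0.0, 0.0]
[-0.81, 0.17, -0.25] [0.0, 0.0, 0.0]
[-0.81, 0.17, -0.25] [0.0, 0.0, 0.0]
[-0.81, 0.17, -0.25] [0.0, 0.0, 0.0]
[-0.81, 0.17, -0.25] [0.0, 0.0, 0.0]
[-0.81, 0.17, -0.25] [0.0, 0.0, 0.0]
```

Request:
play_rows(
  series=[
    [0, [-0.4, 0.1, -0.7], [0, 0, 0]],
    [0, [-0.7, 0.15, -0.7], [0, 0, 0]],
    [0, [-0.9, 0.2, -0.6], [0, 0, 0]],
    [0, [-0.9, 0.2, 0], [0, 0, 0]],
    [0, [-0.9, 0.2, 0], [0, 0, 0]],
    [0, [-0.9, 0.2, 0], [0, 0, 0]],
    [0, [-0.9, 0.15, 0], [0, 0, 0]],
    [0, [-0.6, 0.15, 0], [0, 0, 0]],
  ],
)

```text
t: 4.28
tool_pos: [0.5333, -0.0997, 0.2213]
tool_rot: [-2.091, -2.342, 0.002]
contact_force: [-0.6, 0.4, -4.2]
opening: 0.0231
grip_force: 79.6
```

Request:
play_rows(
  series=[
    [0, [-0.3, 0.05, 0], [0, 0, 0]],
    [0, [0, 0, 0], [0, 0, 0]],
    [0, [0, 0, 0], [0, 0, 0]],
  ],
)

```text
t: 4.65
tool_pos: [0.5375, -0.1111, 0.2226]
tool_rot: [-2.088, -2.345, -0.0]
contact_force: [-1.1, 0.6, -4.2]
opening: 0.0236
grip_force: 79.6
```

```bash
python3 - <<'E'
from h import *
im,K,D,C=cam('wrist'); cv2.imwrite('pics/w2r.png',im); o=ctrl.get_obs(); print(o["tool_pos"].round(4),o["opening"],o["contact_force"].round(1))
a=np.radians(6.5);M=np.array([[np.cos(a),-np.sin(a)],[np.sin(a),np.cos(a)]]);c=np.array([.5385,-.1131])
pts=[[*(c+M@[sx*.08,sy*.118]),.091] for sx in(-1,1) for sy in (-1,1)]+[[*(c+M@[sx*.038,sy*.076]),.091] for sx in(-1,1) for sy in (-1,0,1)]
print(proj(pts,K,D,C).round(1).tolist())
for p in proj(pts,K,D,C): cv2.circle(im,tuple(int(v) for v in p),2,(0,0,255),-1)
cv2.imwrite('pics/w2.png',im)
E
```

```text
[ 0.5375 -0.1111  0.2228] 0.023594239698359793 [-0.5 -0.2 -4. ]
[[188.3, 272.6], [171.1, 43.3], [330.9, 273.1], [349.9, 43.9], [224.5, 239.2], [222.1, 170.9], [219.5, 92.0], [295.0, 239.4], [297.9, 171.2], [301.1, 92.2]]
```

View pics/w2.png

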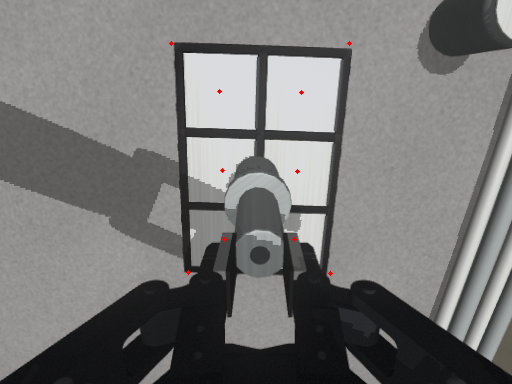

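The picture shows the crate's upper outer corners at about (176,44) and (350,50), and the cross wall running from (186,132) to (336,137). The crate is turned about 2° from my guess. The spindle is held centrally, with its top at (260,255).

```bash
python3 - <<'E'
from h import *
im,K,D,C=cam('wrist')
g=cv2.cvtColor(im,cv2.COLOR_BGR2GRAY)
# dark rim: outer corners of crate by mask of black, upper part
m=(g>190).astype(np.uint8)
n,l,s,c=cv2.connectedComponentsWithStats(m)
for i in range(1,n):
    if s[i][4]>1500 and c[i][0]<360 and c[i][1]<230:
        q=np.argwhere(l==i)[:,::-1].astype(np.float32)
        W=ray(q,K,D,C,.091)[:,:2].astype(np.float32); r=cv2.minAreaRect(W*1000)
        print(s[i],c[i].round(1),np.round(r[0],1),np.round(r[1],1),round(r[2],2))
k=((g<60)).astype(np.uint8); k[160:]=0
for y in (60,90,115,150):
    x=np.where(k[y,150:370])[0]+150; print(y,x.min(),x.max(),ray([(x.min(),y),(x.max(),y)],K,D,C,.091)[:,:2].round(4).tolist())
for x in (190,220,250,280,310,340):
    y=np.where(k[20:160,x])[0]+20; print(x,y.min(),ray([(x,y.min()-.5)],K,D,C,.091)[0,:2].round(4))
E
```

```text
[ 184   53   73   76 5194] [219.8  90.5] [492.5 -41.9] [65.8 66.2] 4.65
[ 266   56   75   76 5133] [301.3  93.3] [568.5 -35.6] [65.6 66.2] 4.91
[ 187  137   68   55 2528] [216.3 158.4] [ 498.5 -111.7] [65.9 54.3] 4.7
[ 264  140   68   66 3247] [301.8 168.3] [ 574.7 -111.4] [65.3 66.4] 4.8
60 175 349 [[0.4498, -0.0187], [0.6066, -0.0002]]
90 177 346 [[0.4527, -0.0447], [0.609, -0.0263]]
115 177 343 [[0.4536, -0.0676], [0.6106, -0.0491]]
150 178 339 [[0.4559, -0.1013], [0.6133, -0.0828]]
190 43 [ 0.4625 -0.0025]
220 44 [ 4.893e-01 -3.000e-04]
250 45 [0.516 0.002]
280 46 [0.5428 0.0043]
310 47 [0.5696 0.0067]
340 49 [0.5966 0.0083]
```

Request:
play_rows(
  series=[
    [0, [-0.04, -0.8, 0.2], [0, 0, 0]],
    [0, [0, 0, 0.06], [0, 0, 0]],
    [0, [0, 0, 0.06], [0, 0, 0]],
    [0, [0, 0, 0.06], [0, 0, 0]],
    [0, [0, 0, 0.06], [0, 0, 0]],
    [0, [0, 0, 0.06], [0, 0, 0]],
    [0, [0, 0, 0.06], [0, 0, 0]],
  ],
)

```text
t: 5.62
tool_pos: [0.4985, -0.1189, 0.195]
tool_rot: [2.09, 2.345, 0.0]
contact_force: [-0.0, 0.3, -2.7]
opening: 0.0234
grip_force: 80.1
```

Request:
play_rows(
  series=[
    [0, [0, 0, 0.06], [0, 0, 0]],
    [0, [0, 0, 0.06], [0, 0, 0]],
    [0, [0, 0, 0], [0, 0, 0]],
  ],
)

```text
t: 6.0
tool_pos: [0.4995, -0.1199, 0.1928]
tool_rot: [2.087, 2.342, 0.001]
contact_force: [-2.5, 0.5, 8.6]
opening: 0.0234
grip_force: 81.4
```

Request:
play_rows(
  series=[
    [0, [0, 0, 0.06], [0, 0, 0]],
    [0, [0, 0, 0.06], [0, 0, 0]],
    [0, [0, 0, 0], [0, 0, 0]],
  ],
)

```text
t: 6.38
tool_pos: [0.5014, -0.1214, 0.1925]
tool_rot: [2.083, 2.337, 0.002]
contact_force: [-7.7, -1.2, 24.4]
opening: 0.0232
grip_force: 83.4
```

Request:
play_rows(
  series=[
    [0, [0, 0, -0.6], [0, 0, 0]],
    [0, [0.76, 0.02, 0], [0, 0, 0]],
    [0, [0.76, 0.02, 0.2], [0, 0, 0]],
    [0, [0, 0, 0.06], [0, 0, 0]],
    [0, [0, 0, 0.06], [0, 0, 0]],
    [0, [0, 0, 0.06], [0, 0, 0]],
    [0, [0, 0, 0.06], [0, 0, 0]],
    [0, [0, 0, 0.06], [0, 0, 0]],
  ],
)

```text
t: 7.38
tool_pos: [0.4932, -0.0444, 0.1923]
tool_rot: [2.088, 2.341, 0.002]
contact_force: [-4.3, -0.1, 18.1]
opening: 0.0232
grip_force: 82.5
```

Request:
play_rows(
  series=[
    [0, [0, 0, 0.06], [0, 0, 0]],
    [0, [0, 0, 0], [0, 0, 0]],
  ],
)

```text
t: 7.62
tool_pos: [0.4942, -0.0449, 0.1923]
tool_rot: [2.086, 2.338, 0.003]
contact_force: [-6.0, -0.5, 19.7]
opening: 0.0233
grip_force: 82.7
```

Request:
play_rows(
  series=[
    [0, [0.03, 0, -0.56], [0, 0, 0]],
    [0, [-0.02, 0.76, 0], [0, 0, 0]],
    [0, [-0.02, 0.74, 0.2], [0, 0, 0]],
    [0, [0, 0, 0.06], [0, 0, 0]],
    [0, [0, 0, 0.06], [0, 0, 0]],
    [0, [0, 0, 0.06], [0, 0, 0]],
    [0, [0, 0, 0.06], [0, 0, 0]],
    [0, [0, 0, 0.06], [0, 0, 0]],
  ],
)

```text
t: 8.62
tool_pos: [0.5672, -0.0357, 0.1921]
tool_rot: [2.088, 2.342, 0.003]
contact_force: [-3.9, -0.1, 15.1]
opening: 0.0235
grip_force: 82.6
```

Request:
play_rows(
  series=[
    [0, [0, 0, 0.06], [0, 0, 0]],
    [0, [0, 0, 0], [0, 0, 0]],
  ],
)

```text
t: 8.88
tool_pos: [0.5682, -0.036, 0.1921]
tool_rot: [2.086, 2.34, 0.004]
contact_force: [-4.9, -0.4, 16.1]
opening: 0.0234
grip_force: 82.7
```

Request:
play_rows(
  series=[
    [0, [0, 0, -0.56], [0, 0, 0]],
    [0, [-0.76, -0.02, 0], [0, 0, 0]],
    [0, [-0.76, -0.02, 0.2], [0, 0, 0]],
    [0, [0, 0, 0.06], [0, 0, 0]],
    [0, [0, 0, 0.06], [0, 0, 0]],
    [0, [0, 0, 0.06], [0, 0, 0]],
    [0, [0, 0, 0.06], [0, 0, 0]],
    [0, [0, 0, 0.06], [0, 0, 0]],
  ],
)

```text
t: 9.88
tool_pos: [0.5734, -0.1103, 0.1884]
tool_rot: [2.089, 2.345, 0.001]
contact_force: [0.3, 1.3, -3.6]
opening: 0.023
grip_force: 80.6
```

Request:
play_rows(
  series=[
    [0, [0, 0, 0.06], [0, 0, 0]],
    [0, [0, 0, 0], [0, 0, 0]],
  ],
)

```text
t: 10.12
tool_pos: [0.5727, -0.1106, 0.1847]
tool_rot: [-2.09, -2.345, 0.001]
contact_force: [-0.7, 1.2, -2.4]
opening: 0.0231
grip_force: 80.6
```

The middle cell on the +x side gives way freely, so I'm lowering the spindle into it.

Request:
play_rows(
  series=[
    [0, [-0.01, 0.01, 0.12], [0, 0, 0]],
    [0, [0, 0, 0.12], [0, 0, 0]],
    [0, [0, 0, 0.15], [0, 0, 0]],
    [0, [0, 0, 0.15], [0, 0, 0]],
    [0, [0, 0, 0], [0, 0, 0]],
  ],
)

```text
t: 10.75
tool_pos: [0.5723, -0.111, 0.1563]
tool_rot: [-2.088, -2.343, 0.002]
contact_force: [-1.8, -0.2, -4.6]
opening: 0.0232
grip_force: 80.4
```

Request:
play_rows(
  series=[
    [0, [0, 0.01, 0.18], [0, 0, 0]],
    [0, [0, 0, 0.18], [0, 0, 0]],
    [0, [0, 0, 0.18], [0, 0, 0]],
    [0, [0, 0, 0.18], [0, 0, 0]],
    [0, [0, 0, 0.06], [0, 0, 0]],
    [0, [0, 0, 0.06], [0, 0, 0]],
    [0, [0, 0, 0.04], [0, 0, 0]],
    [0, [0, 0, 0], [0, 0, 0]],
  ],
)

```text
t: 11.75
tool_pos: [0.5739, -0.1112, 0.114]
tool_rot: [-2.09, -2.345, 0.0]
contact_force: [-0.8, -0.4, -4.3]
opening: 0.0232
grip_force: 80.3
```

Request:
play_rows(
  series=[
    [0, [0, 0, 0.04], [0, 0, 0]],
    [0, [0, 0, 0.04], [0, 0, 0]],
    [0, [0, 0, 0], [0, 0, 0]],
  ],
)

```text
t: 12.12
tool_pos: [0.5748, -0.1116, 0.1119]
tool_rot: [2.089, 2.344, 0.001]
contact_force: [-3.2, -0.3, 5.0]
opening: 0.023
grip_force: 81.4
```

It's on the floor. Releasing.

Request:
play_rows(
  series=[
    [0.35, [0, 0, -0.03], [0, 0, 0]],
    [0.5, [0, 0, 0], [0, 0, 0]],
    [0.6, [0, 0, 0], [0, 0, 0]],
    [0.6, [0, 0, 0], [0, 0, 0]],
    [0.6, [0, 0, -0.3], [0, 0, 0]],
    [0.6, [0, 0, -0.7], [0, 0, 0]],
    [0.6, [0, 0, -0.9], [0, 0, 0]],
    [0.6, [0, 0, 0], [0, 0, 0]],
  ],
)

```text
t: 13.12
tool_pos: [0.577, -0.1121, 0.2135]
tool_rot: [2.084, 2.338, 0.007]
contact_force: [0.6, -0.3, 0.9]
opening: 0.0512
grip_force: 0.0
```

```bash
python3 -c "
from h import *
im,K,D,C=cam('wrist'); cv2.imwrite('pics/w3.png',im)
plan([.5947,.2465,.205],8)"
```

```text
t 13.175 pos [ 0.5756 -0.1117  0.2105] turn deg [0. 0. 0.]
[0.88, 0.15, 0.01] [0.0, 0.0, 0.0]
[0.88, 0.15, 0.01] [0.0, 0.0, 0.0]
[0.88, 0.15, 0.01] [0.0, 0.0, 0.0]
[0.88, 0.15, 0.01] [0.0, 0.0, 0.0]
[0.88, 0.15, 0.01] [0.0, 0.0, 0.0]
[0.88, 0.15, 0.01] [0.0, 0.0, 0.0]
[0.88, 0.15, 0.01] [0.0, 0.0, 0.0]
[0.88, 0.15, 0.01] [0.0, 0.0, 0.0]
```

View pics/w3.png

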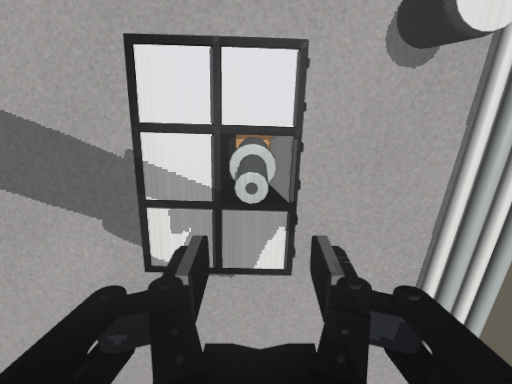

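The first spindle stands in its cell with its top at (251,187), and the flap hangs on the world +x side, so the frame assumption holds. Next is the second spindle.

Request:
play_rows(
  series=[
    [0.8, [0.5, 0.1, 0], [0, 0, 0]],
    [0.8, [0.95, 0.16, 0], [0, 0, 0]],
    [0.8, [0.95, 0.16, 0], [0, 0, 0]],
    [0.8, [0.95, 0.16, 0], [0, 0, 0]],
    [0.8, [0.95, 0.16, 0], [0, 0, 0]],
    [0.8, [0.95, 0.16, 0.05], [0, 0, 0]],
    [0.8, [0.95, 0.16, 0.05], [0, 0, 0]],
    [0.8, [0.84, 0.12, 0], [0, 0, 0]],
  ],
)

```text
t: 14.18
tool_pos: [0.5912, 0.2468, 0.1999]
tool_rot: [-2.089, -2.345, 0.004]
contact_force: [1.3, 0.5, 0.1]
opening: 0.0683
grip_force: 0.0
```

Request:
play_rows(
  series=[
    [0.8, [0, 0, 0], [0, 0, 0]],
    [0.8, [0, 0, 0], [0, 0, 0]],
  ],
)

```text
t: 14.42
tool_pos: [0.5917, 0.2447, 0.2006]
tool_rot: [-2.09, -2.345, 0.003]
contact_force: [0.1, -0.4, 0.8]
opening: 0.0689
grip_force: 0.0
```

```bash
python3 -c "
from h import *
im,K,D,C=cam('wrist'); cv2.imwrite('pics/w4.png',im)
print(proj([.5947,.2465,.14],K,D,C))
plan([.5947,.2465,.105],1)"
```

```text
[[263.13787925 189.88015775]]
t 14.475 pos [0.5919 0.2443 0.2009] turn deg [0. 0. 0.]
[0.04, 0.06, 1.92] [0.0, 0.0, 0.0]
```

View pics/w4.png

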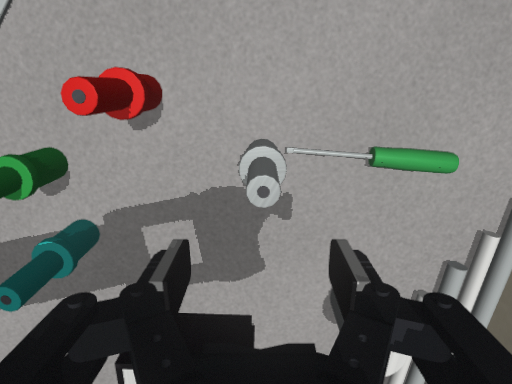

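The spindle top is at (264,191), within about 1 px of the prediction. Grasping it.

Request:
play_rows(
  series=[
    [0.8, [0.03, 0.07, 0.55], [0, 0, 0]],
    [0.8, [0, 0, 0.8], [0, 0, 0]],
    [0.8, [0, 0, 0.6], [0, 0, 0]],
    [0.8, [0, 0, 0], [0, 0, 0]],
    [0, [0, 0, 0], [0, 0, 0]],
    [0, [0, 0, 0], [0, 0, 0]],
    [0, [0, 0, 0], [0, 0, 0]],
    [0, [0, 0, 0], [0, 0, 0]],
  ],
  force=80,
)

```text
t: 15.48
tool_pos: [0.5969, 0.2477, 0.107]
tool_rot: [2.089, 2.344, 0.005]
contact_force: [-2.4, -1.1, 5.7]
opening: 0.023
grip_force: 78.3
```

Request:
play_rows(
  series=[
    [0, [0, 0, 0], [0, 0, 0]],
    [0, [0, 0, -0.4], [0, 0, 0]],
    [0, [0, 0, -0.8], [0, 0, 0]],
    [0, [0, 0, -0.8], [0, 0, 0]],
    [0, [0, 0, 0], [0, 0, 0]],
  ],
)

```text
t: 16.1
tool_pos: [0.5979, 0.2479, 0.209]
tool_rot: [2.087, 2.342, 0.012]
contact_force: [1.1, -0.4, -3.7]
opening: 0.023
grip_force: 79.2
```

```bash
python3 -c "
from h import *
plan([.5796,-.1872,.223],9)"
```

```text
t 16.1 pos [0.5979 0.2479 0.209 ] turn deg [0. 0. 0.]
[-0.96, -0.15, -0.03] [0.0, 0.0, 0.0]
[-0.96, -0.15, -0.03] [0.0, 0.0, 0.0]
[-0.96, -0.15, -0.03] [0.0, 0.0, 0.0]
[-0.96, -0.15, -0.03] [0.0, 0.0, 0.0]
[-0.96, -0.15, -0.03] [0.0, 0.0, 0.0]
[-0.96, -0.15, -0.03] [0.0, 0.0, 0.0]
[-0.96, -0.15, -0.03] [0.0, 0.0, 0.0]
[-0.96, -0.15, -0.03] [0.0, 0.0, 0.0]
[-0.96, -0.15, -0.03] [0.0, 0.0, 0.0]
```

Request:
play_rows(
  series=[
    [0, [-0.5, -0.08, -0.7], [0, 0, 0]],
    [0, [-0.9, -0.14, -0.6], [0, 0, 0]],
    [0, [-0.95, -0.15, 0], [0, 0, 0]],
    [0, [-0.95, -0.15, 0], [0, 0, 0]],
    [0, [-0.95, -0.15, 0], [0, 0, 0]],
    [0, [-0.95, -0.15, 0], [0, 0, 0]],
    [0, [-0.95, -0.15, 0], [0, 0, 0]],
    [0, [-0.95, -0.15, 0], [0, 0, 0]],
  ],
)

```text
t: 17.1
tool_pos: [0.5791, -0.113, 0.2657]
tool_rot: [-2.087, -2.342, 0.003]
contact_force: [0.1, 0.2, -5.1]
opening: 0.0233
grip_force: 79.6
```

Request:
play_rows(
  series=[
    [0, [-0.9, -0.15, 0], [0, 0, 0]],
    [0, [-0.6, -0.1, 0], [0, 0, 0]],
    [0, [0, 0, 0], [0, 0, 0]],
    [0, [0, 0, 0], [0, 0, 0]],
  ],
)

```text
t: 17.6
tool_pos: [0.5759, -0.1869, 0.2667]
tool_rot: [-2.088, -2.342, 0.0]
contact_force: [0.3, 0.8, -5.0]
opening: 0.0227
grip_force: 79.6
```

```bash
python3 -c "
from h import *
im,K,D,C=cam('wrist'); cv2.imwrite('pics/w5.png',im)
plan([.5796,-.1872,.212],1)"
```

```text
t 17.65 pos [ 0.5762 -0.1867  0.2672] turn deg [0. 0. 0.]
[-0.02, 0.07, 1.1] [0.0, 0.0, 0.0]
```

Request:
play_rows(
  series=[
    [0, [-0.01, 0.06, 0.5], [0, 0, 0]],
    [0, [0, 0, 0.5], [0, 0, 0]],
    [0, [0, 0, 0.2], [0, 0, 0]],
    [0, [0, 0, 0.06], [0, 0, 0]],
    [0, [0, 0, 0.06], [0, 0, 0]],
    [0, [0, 0, 0.06], [0, 0, 0]],
    [0, [0, 0, 0.06], [0, 0, 0]],
    [0, [0, 0, 0.06], [0, 0, 0]],
  ],
)

```text
t: 18.65
tool_pos: [0.5802, -0.1882, 0.1945]
tool_rot: [2.089, 2.344, 0.001]
contact_force: [-0.1, -0.3, -2.9]
opening: 0.0232
grip_force: 79.8
```

Request:
play_rows(
  series=[
    [0, [0, 0, 0.06], [0, 0, 0]],
    [0, [0, 0, 0], [0, 0, 0]],
  ],
)

```text
t: 18.9
tool_pos: [0.5807, -0.1888, 0.1938]
tool_rot: [2.088, 2.342, 0.001]
contact_force: [-1.1, 0.2, 4.4]
opening: 0.0227
grip_force: 80.9
```

Request:
play_rows(
  series=[
    [0, [0, 0, 0.06], [0, 0, 0]],
    [0, [0, 0, 0.06], [0, 0, 0]],
    [0, [0, 0, 0], [0, 0, 0]],
  ],
)

```text
t: 19.27
tool_pos: [0.5824, -0.1903, 0.1935]
tool_rot: [2.084, 2.337, 0.001]
contact_force: [-6.1, -0.1, 20.4]
opening: 0.0231
grip_force: 82.8
```

That one is blocked, so the remaining cell (−x, −y) must be empty.

Request:
play_rows(
  series=[
    [0, [0.01, -0.01, -0.58], [0, 0, 0]],
    [0, [0.02, -0.76, 0], [0, 0, 0]],
    [0, [0.02, -0.76, 0.2], [0, 0, 0]],
    [0, [0, 0, 0.06], [0, 0, 0]],
    [0, [0, 0, 0.06], [0, 0, 0]],
    [0, [0, 0, 0.06], [0, 0, 0]],
    [0, [0, 0, 0.06], [0, 0, 0]],
    [0, [0, 0, 0.06], [0, 0, 0]],
  ],
)

```text
t: 20.27
tool_pos: [0.5044, -0.1943, 0.1893]
tool_rot: [2.089, 2.345, 0.001]
contact_force: [0.1, 0.5, -3.5]
opening: 0.0229
grip_force: 80.2
```

Request:
play_rows(
  series=[
    [0, [0, 0, 0.06], [0, 0, 0]],
    [0, [0, 0, 0.06], [0, 0, 0]],
    [0, [0, 0, 0], [0, 0, 0]],
  ],
)

```text
t: 20.65
tool_pos: [0.5031, -0.1942, 0.1825]
tool_rot: [-2.09, -2.345, 0.001]
contact_force: [-0.2, -0.3, -4.3]
opening: 0.0228
grip_force: 80.1
```

Request:
play_rows(
  series=[
    [0, [0.01, 0.01, 0.15], [0, 0, 0]],
    [0, [0, 0, 0.15], [0, 0, 0]],
    [0, [0, 0, 0.15], [0, 0, 0]],
    [0, [0, 0, 0.15], [0, 0, 0]],
    [0, [0, 0, 0], [0, 0, 0]],
  ],
)

```text
t: 21.28
tool_pos: [0.503, -0.1933, 0.1515]
tool_rot: [-2.088, -2.343, 0.002]
contact_force: [-1.1, -0.2, -5.4]
opening: 0.0229
grip_force: 79.9
```

Request:
play_rows(
  series=[
    [0, [0, 0.01, 0.18], [0, 0, 0]],
    [0, [0, 0, 0.18], [0, 0, 0]],
    [0, [0, 0, 0.16], [0, 0, 0]],
    [0, [0, 0, 0.06], [0, 0, 0]],
    [0, [0, 0, 0.06], [0, 0, 0]],
    [0, [0, 0, 0.04], [0, 0, 0]],
    [0, [0, 0, 0], [0, 0, 0]],
  ],
)

```text
t: 22.15
tool_pos: [0.5044, -0.1937, 0.119]
tool_rot: [-2.09, -2.345, 0.0]
contact_force: [-0.0, -0.0, -4.8]
opening: 0.0225
grip_force: 79.8
```

Request:
play_rows(
  series=[
    [0, [0, 0, 0.05], [0, 0, 0]],
    [0, [0, 0, 0.05], [0, 0, 0]],
    [0, [0, 0, 0.05], [0, 0, 0]],
    [0, [0, 0, 0], [0, 0, 0]],
  ],
)

```text
t: 22.65
tool_pos: [0.5051, -0.1943, 0.1131]
tool_rot: [2.089, 2.344, -0.0]
contact_force: [-3.2, 0.7, 3.3]
opening: 0.023
grip_force: 80.9
```

It's on the floor at the expected height. Releasing and retreating.

Request:
play_rows(
  series=[
    [0.35, [0, 0, -0.03], [0, 0, 0]],
    [0.5, [0, 0, 0], [0, 0, 0]],
    [0.6, [0, 0, 0], [0, 0, 0]],
    [0.6, [0, 0, 0], [0, 0, 0]],
    [0.6, [0, 0, -0.3], [0, 0, 0]],
    [0.6, [0, 0, -0.7], [0, 0, 0]],
    [0.6, [0, 0, -0.9], [0, 0, 0]],
    [0.6, [0, 0, -0.5], [0, 0, 0]],
  ],
)

```text
t: 23.65
tool_pos: [0.5056, -0.1942, 0.2375]
tool_rot: [2.087, 2.341, 0.002]
contact_force: [-0.0, 0.9, -0.3]
opening: 0.051
grip_force: 0.0
```

Request:
play_rows(
  series=[
    [0.6, [0, 0, 0], [0, 0, 0]],
    [0.6, [0, 0, 0], [0, 0, 0]],
    [0.6, [0, 0, 0], [0, 0, 0]],
  ],
)

```text
t: 24.02
tool_pos: [0.5036, -0.1932, 0.231]
tool_rot: [-2.088, -2.343, 0.001]
contact_force: [-0.1, -1.0, -0.3]
opening: 0.0513
grip_force: 0.0
```

```bash
python3 -c "
from h import *
im,K,D,C=cam('side'); im2=cam('wrist')[0]
cv2.imwrite('pics/end.png',cv2.resize(np.hstack([im[150:384,150:406],im2[0:234,50:306]]),None,fx=1.5,fy=1.5))"
```

```text
(no output)
```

View pics/end.png

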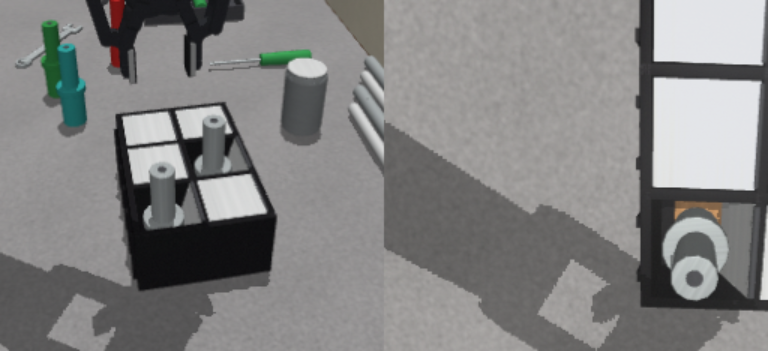

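Both spindles stand upright and deep in their cells, with shafts at (213,145) and (162,195) in the combined picture. The gripper is clear above.

```bash
python3 -c "
from station import ctrl
print(ctrl.finish_job())"
```

```text
the job is handed in; nothing more can be done
None
```

Both steel spindles stand released and upright on the floors of the two empty cells (+x middle and −x/−y corner), the bystanders were left alone, and the job was handed in at about 24 s; no verdict came back.

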